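Stir the glazed beads and hold the paddle over the tray

ROBOT

A 7-joint arm with a two-finger parallel gripper is mounted at the origin on the work surface. World frame = base frame: x ahead of the robot, y to its left, z up, the work surface at z = 0. Lengths are in m, angles in rad, forces in N, time in s.
With the tool pointing down it reaches from about 0.375 to 0.925 m from the base axis. Payload 3.1 kg.
Tool frame: the origin (TCP) lies on the centre line of the jaws, within the pads' length; the fingertips stand 25 mm ahead of it and the grasp point (between the pads) lies 6 mm ahead of it; z points along the fingers, x is the direction in which the jaws open and shut, and the axes are right-handed (so a half turn about z gives the same grasp; the last joint's range is limited). The gripper opens to 85 mm and grips with 20 to 120 N. Pads are 22 mm wide; open, the fingers measure 114 mm over their backs; the gripper's body (76 mm by 85 mm) begins 54 mm behind the grasp point. The pads swing forward as they close: fully open they stand 13 mm farther back than shut.
Start: joints at [-1.354, 0.383, 0.044, 1.598, -0.018, 1.161, -0.05], TCP at [0.201, 0.618, 0.229] pointing down, gripper open.
Joint ranges: [-2.61, 2.61], [-0.41, 2.15], [-1.48, 1.57], [0, 2.5], [-1.57, 4.71], [0.05, 1.97], [-2.85, 2.85]. Speed limits (rad/s): [2.79, 2.79, 3.14, 3.14, 3.14, 3.14, 3.14].

INTERFACE

Orientations are given as a unit quaternion [x, y, z, w].
In Python, from workcell import manip gives the robot as it stands.
- The arm moves only by the tool arm_command, never from a script. Its arguments are lists of equal length, an entry for each row: "travel": the shift along the tool's x, y, z in cm, a list of three; "roll": the turn about the tool's z in rad; "hand": the closure, from 0 (fully open) to 1 (shut). In form: {"travel": [[dx, dy, dz], ...], "roll": [roll, ...], "hand": [hand, ...]}. A call has 1 to 10 rows; each row shifts and turns the pose as measured when the row begins, along the tool's axes as they then stand; what a row does not reach is not made up. A row lasts 1/10 s, in which the tool goes at most 50 mm and 8.59 degrees, less where a joint would pass 70% of its speed; a pose out of reach is approached as far as the arm can. A call with a gripper value outside its range is refused whole. The fingers move at their own pace and stop on an object; the grip force is fixed at half the most. Time passes only in rows, so rows that do not move let the fingers close. It gives the time, the measured TCP pose, the force and the opening at its end, in the units of the state.
- manip.get_state(): the state, without advancing time (a new reading comes with each control period).
- manip.snapshot(name): name is "side" or "top" or "wrist"; returns the picture (420x560x3 uint8, blue, green, red); there is no depth.
- manip.get_calibration(name): a dict with "camera_matrix" (3x3 intrinsics, pixels), "D" ([k1, k2, p1, p2, k3] as OpenCV has them; the pictures are not rectified), "world_to_cam" (4x4, takes a point from world to camera coordinates). Camera axes: x right, y up, looking along -z (the intrinsics and any distortion apply to the point x, -y, -z); pixel columns grow to the right and rows downward; lengths in m; the calibration is good to about 2 mm. A picture is of the moment at which its call begins: read the wrist's pose just before it. get_calibration takes no time and is no camera call; for the wrist camera it gives the pose at the moment of the call.
- manip.hand_in(): hands the job in, once; it reports no verdict.
The state is a dict: "time_s": time; "q": joint angles; "dq": joint speeds; "tau": joint torques, N m; "tool_pos": TCP position; "ee_rot": TCP orientation; "wrist_force": force on the tool from outside, world axes, zero at the start; "ft_torque": the same for the moment, N m; "width": opening from 0.0 (shut) to 1.0 (fully open).
Only numpy, scipy, OpenCV 4.12 (cv2) and the standard library are available. Lean on these libraries where they do the work, as an engineer would, in place of code of your own. Each camera call takes 0.05 s, during which the arm holds its last target. There are 200 camera calls.

TASK

Draw the stirring paddle with the green-banded handle out of the wooden tool block and stir the glazed beads in the white tub with its blade, close to the floor of the tub and round and round, until most of them have clearly changed place, keeping all of them in the tub. Then lift the paddle out, lean it over to about 45 degrees with the blade end lower, and hold it still in the gripper with the blade's end over the middle of the grey tray, at least 10 cm above the table. Finish while holding it there; do not put it down, and leave the other things on the table where they are.

Things in the scene. Friction and masses are not known exactly. Their poses are not given: they have to be found in the camera images.
- paddle: stirring paddle, 190 long overall, 55 to 90 g, standing blade down in the slot of the holder. Origin: middle of the blade's free end; z runs from there up along the paddle to the handle's top (z = 190). Orange plastic blade 24 (x) x 8 (y), z 0 to 75; thin aluminium neck 10 diameter, z 75 to 100; dark wooden handle 22 (x) x 14 (y) with flat faces and a green band at its foot, z 100 to 190. At the start its axes are those of the holder, apart from up to 2 degrees of play
- blade_tip (a point): the paddle's origin: middle of the blade's free end
- handle (a point): point on the paddle's axis, 155 above the blade's free end and 35 below the handle's top: a good place to grip, across the 14 mm thickness (paddle y)
- holder: fixed pale wooden tool block 120 (x) x 90 (y) x 72 high, origin under its centre, z up; a slot 26 (x) x 10 (y) in the middle of its top (1 mm play on each side of the blade), 60 deep, floor 12 above the table; four small empty round holes near its corners
- pot: fixed white plastic tub with a blue rim, standing on the table, origin under its centre, z up; 65 high, mouth 128 inside (rim 142 over all), narrowing to 100 inside at the floor, inner floor 5 above the table
- tray: fixed shallow grey tray with white paper in it, 190 (x) x 150 (y), rim 22 high, origin under its centre
- bead0: blue glazed ceramic bead, round, 24 diameter, 15 g, loose on the pot's floor; origin at its centre. The six start in a ring about 35 from the pot's axis, its middle is free
- bead1: terracotta glazed ceramic bead, round, 24 diameter, 15 g, loose on the pot's floor; origin at its centre. The six start in a ring about 35 from the pot's axis, its middle is free
- bead2: yellow glazed ceramic bead, round, 24 diameter, 15 g, loose on the pot's floor; origin at its centre. The six start in a ring about 35 from the pot's axis, its middle is free
- bead3: blue glazed ceramic bead, round, 24 diameter, 15 g, loose on the pot's floor; origin at its centre. The six start in a ring about 35 from the pot's axis, its middle is free
- bead4: terracotta glazed ceramic bead, round, 24 diameter, 15 g, loose on the pot's floor; origin at its centre. The six start in a ring about 35 from the pot's axis, its middle is free
- bead5: yellow glazed ceramic bead, round, 24 diameter, 15 g, loose on the pot's floor; origin at its centre. The six start in a ring about 35 from the pot's axis, its middle is free
- paint_jar: small paint jar with a red cap, 56 wide, 70 tall; bystander, origin under its centre
- glue_bottle: green glue bottle, 40 wide, 110 tall; bystander, origin under its centre
- wood_block: pale wooden block 90 x 60 x 35; bystander, origin under its centre
- flat_brush: flat brush lying on the table, 200 long along its x; bystander, origin under its middle
There are look-alikes about, which are no part of the job. What is shaped like the paddle but pink or turquoise is not meant.

How it is judged:
By the outcome, as a careful person would: the job done as asked, in the order asked, and still so for the second after the job is handed in, while the arm keeps its last pose, push and grip.
It also fails if it takes over 72 s, if anything falls off the work surface, if the arm or the gripper's body presses on something with over 40 N, if the wrist force passes 120 N, or if a joint passes its speed limit or range.

## Working session

There is one attempt and no reset: what is moved stays moved. The work goes in short steps, Python scripts to look and compute and a tool call to move; the robot and the scene stay as the last step left them, time stands still between calls to the robot, and variables do not carry over. Pictures are saved under pics/ and viewed, about 8 in all and at most 12, crops included, and the job is handed in when it is done.

Besides the shell and the picture viewer there is one more tool, called after ">>>" by a JSON object that holds its "api" and its "payload". arm_command: Moves the arm, as the interface text tells. Its arguments: {"type":"object","properties":{"travel":{"type":"array"},"roll":{"type":"array"},"hand":{"type":"array"}},"required":["travel","roll","hand"]}

```bash
mkdir -p pics
cat > h.py <<'E'
import numpy as np, cv2
from workcell import manip
from scipy.spatial.transform import Rotation as R
def ray(c,uv):
    K=np.array(c["camera_matrix"]);D=np.array(c["D"],float)
    p=cv2.undistortPoints(np.array(uv,float).reshape(1,1,2),K,D).ravel()
    T=np.array(c["world_to_cam"]);d=T[:3,:3].T@np.array([p[0],-p[1],-1]);o=-T[:3,:3].T@T[:3,3]
    return o,d/np.linalg.norm(d)
def onplane(c,uv,z):
    o,d=ray(c,uv);return o+d*(z-o[2])/d[2]
def tri(c1,u1,c2,u2):
    o1,d1=ray(c1,u1);o2,d2=ray(c2,u2)
    s=np.linalg.lstsq(np.c_[d1,-d2],o2-o1,rcond=None)[0]
    a,b=o1+d1*s[0],o2+d2*s[1];return (a+b)/2,np.linalg.norm(a-b)
def proj(c,P):
    T=np.array(c["world_to_cam"]);q=T[:3,:3]@np.array(P)+T[:3,3];q=np.array([q[0],-q[1],-q[2]])
    return cv2.projectPoints(q.reshape(1,1,3),np.zeros(3),np.zeros(3),np.array(c["camera_matrix"]),np.array(c["D"],float))[0].ravel()
E
python3 - <<'E'
from h import *
for n in("top","side"):
    cv2.imwrite(f"pics/{n}0.png",manip.snapshot(n))
    c=manip.get_calibration(n);o,d=ray(c,(280,210));print(n,o.round(3),d.round(3))
s=manip.get_state();print({k:np.round(v,3) for k,v in s.items()})
print(R.from_quat(s["ee_rot"]).as_matrix().round(3))
E
```

```text
top [0.413 0.006 1.37 ] [ 0.14  -0.018 -0.99 ]
side [-0.159 -1.01   1.012] [ 0.464  0.671 -0.578]
{'time_s': np.float64(0.1), 'q': array([-1.354,  0.384,  0.044,  1.599, -0.018,  1.161, -0.05 ]), 'dq': array([-0.001, -0.002,  0.   , -0.004, -0.001,  0.001, -0.001]), 'tau': array([ 3.0000e-03, -4.3473e+01,  1.0290e+00, -2.5045e+01,  1.1000e-02,
        5.0000e-03,  0.0000e+00]), 'tool_pos': array([0.201, 0.617, 0.228]), 'ee_rot': array([ 0.809,  0.588, -0.001,  0.001]), 'wrist_force': array([ 0.226, -0.287,  0.56 ]), 'ft_torque': array([ 0.024,  0.074, -0.02 ]), 'width': np.float64(0.997)}
[[ 0.31   0.951 -0.001]
 [ 0.951 -0.31  -0.002]
 [-0.002  0.    -1.   ]]
```

View pics/top0.png

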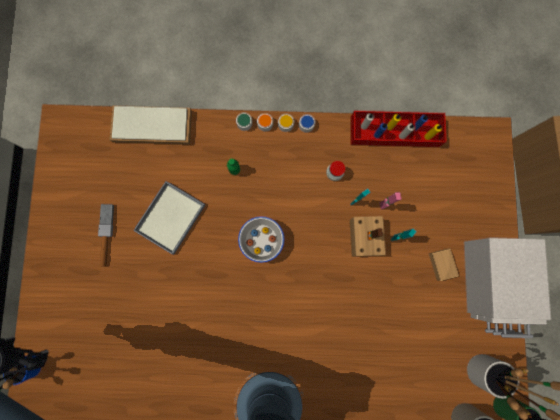

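View pics/side0.png

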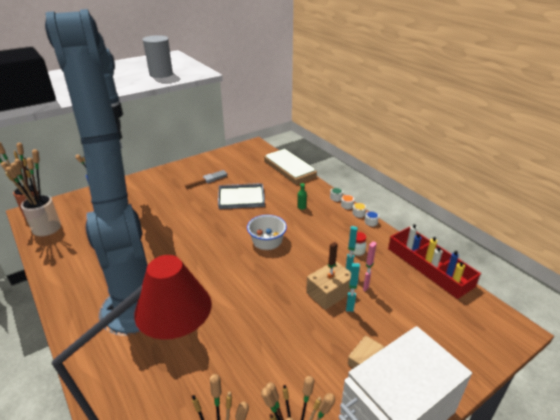

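Top view: wooden block (369,237) with a dark handle (376,233), tub (262,240), tray (171,217). Side view: block (330,285), dark handle (333,255). The look-alikes are three turquoise paddles at (361,197), (403,236) and nearby, and a pink one at (391,200). The block's dark-handled tool is the candidate, so I'll check its green band up close and measure.

Run:
```python
from h import *
ct=manip.get_calibration("top");cs=manip.get_calibration("side")
print("tcp px",proj(ct,[.201,.617,.228]),proj(cs,[.201,.617,.228]),"base",proj(ct,[0,0,0]),proj(cs,[0,0,0]))
for n,uv,z in(("pot",(261.5,240),.065),("tray",(171,217),.02),("holder",(369,237),.072),("handletop",(376,233),.2)):print(n,onplane(ct,uv,z).round(3))
a=cv2.imread("pics/top0.png")[150:280,220:430];b=cv2.imread("pics/side0.png")[200:330,230:400]
a=cv2.resize(a,None,fx=3.8,fy=3.8,interpolation=3)[:500];b=cv2.resize(b,None,fx=4.6,fy=4.6,interpolation=3)
cv2.imwrite("pics/ca.png",a);cv2.imwrite("pics/cb.png",b)
```

```text
tcp px [ 32.73488369 346.40662277] [119.92497428 146.27039469] base [269.17998519 406.00299725] [136.25052129 305.77925906]
pot [0.502 0.037 0.065]
tray [0.572 0.332 0.02 ]
holder [ 0.52  -0.295  0.072]
handletop [ 0.521 -0.285  0.2  ]
```

View pics/cb.png

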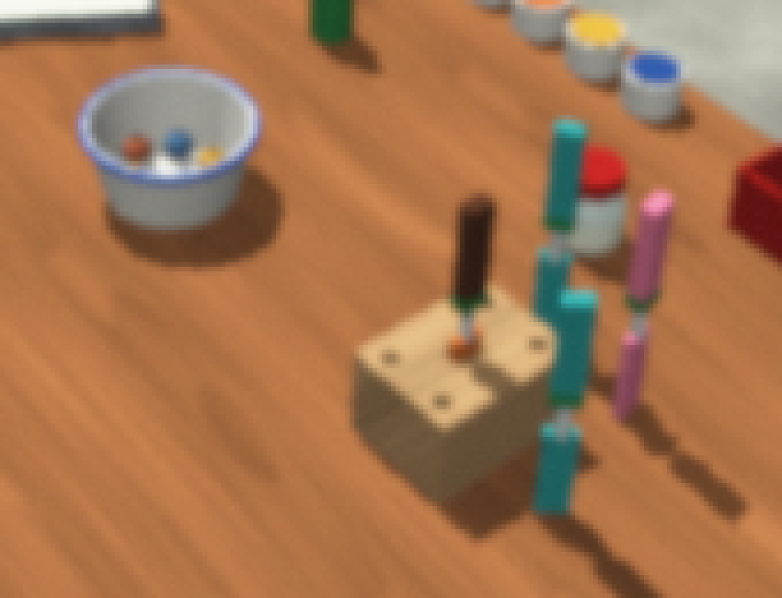

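View pics/ca.png

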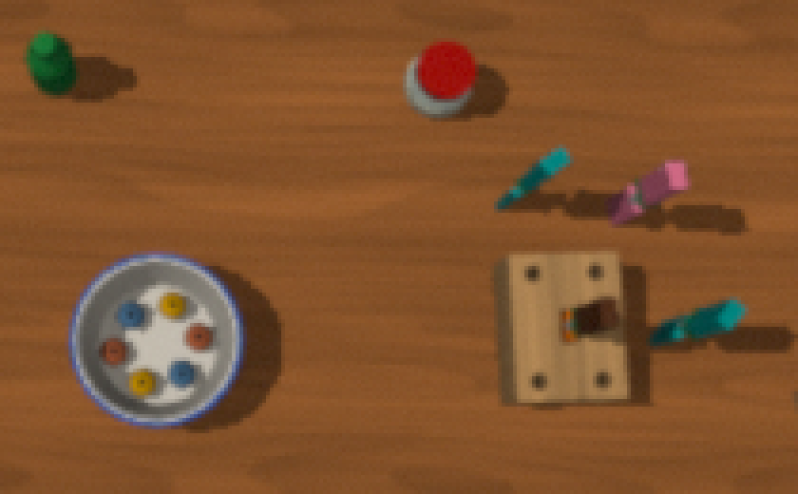

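The choice is the dark-handled paddle with the green band and orange blade at top px (376,233) and side px (333,255). The rejected look-alikes in the top view are turquoise (361,197), turquoise (403,236) and pink (391,200). Next I'll move the arm up and across.

>>> {"api": "arm_command", "payload": {"travel": [[-2.1, 3.8, -1], [-2.1, 3.8, -1], [-2.1, 3.8, -1], [-2.1, 3.8, -1], [-2.1, 3.8, -1], [-2.1, 3.8, -1], [-2.1, 3.8, -1], [-2.1, 3.8, -1], [-2.1, 3.8, -1], [-2.1, 3.8, -1]], "roll": [0, 0, 0, 0, 0, 0, 0, 0, 0, 0], "hand": [0, 0, 0, 0, 0, 0, 0, 0, 0, 0]}}

```text
time_s: 1.1
tool_pos: [0.4982, 0.2952, 0.3219]
ee_rot: [0.803, 0.596, -0.009, 0.001]
wrist_force: [0.6, 0.3, -0.3]
width: 0.999
```

>>> {"api": "arm_command", "payload": {"travel": [[-4, -0.8, -0.5], [-4, -0.4, -0.5], [-4.5, 0, -0.5], [-4.9, 0, 0], [-4.9, 0, 0], [-4.9, 0, 0], [-4.9, 0, 0], [-4.9, 0, 0], [-4.9, 0, 0], [-4.9, 0, 0]], "roll": [-0.11, -0.11, -0.08, 0, 0, 0, 0, 0, 0, 0], "hand": [0, 0, 0, 0, 0, 0, 0, 0, 0, 0]}}

```text
time_s: 2.1
tool_pos: [0.4689, -0.1804, 0.3403]
ee_rot: [0.7, 0.714, -0.01, -0.001]
wrist_force: [1.1, 0.2, 0.1]
width: 0.998
```

Run:
```python
from h import *
s=manip.get_state();print(s["tool_pos"],s["q"].round(2) if hasattr(s["q"],'round') else s["q"])
c=manip.get_calibration("wrist");o,d=ray(c,(280,210));print(o.round(3),d.round(3))
for P in([.52,-.285,.202],[.52,-.295,.072]):print(proj(c,P))
import pickle;pickle.dump(c,open("w1.pkl","wb"))
cv2.imwrite("pics/w1.png",manip.snapshot("wrist"))
```

```text
[ 0.46891598 -0.18041381  0.34030875] [-0.43 -0.    0.71  1.82  0.02  1.33  1.87]
[ 0.398 -0.18   0.486] [ 0.253 -0.007 -0.967]
[178.55445917 252.54722354]
[201.88109665 217.35874394]
```

View pics/w1.png

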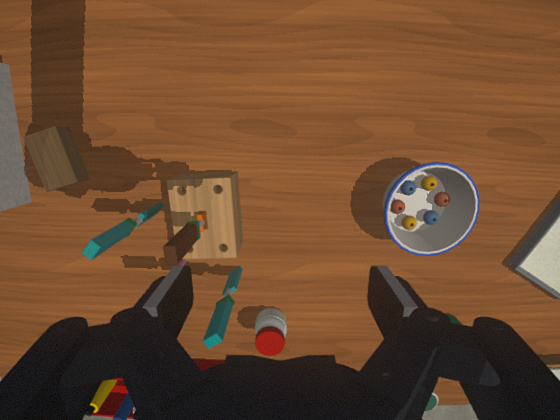

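Wrist view: block (203,217), dark handle from (197,228) to about (175,262), tub (432,208). Turquoise decoys stand at (120,230) and (222,305), with the red-cap jar at (270,333). I'll triangulate the block's holes and the handle.

Run:
```python
from h import *
import pickle
w=pickle.load(open("w1.pkl","rb"));t=manip.get_calibration("top");sd=manip.get_calibration("side")
def hole(im,uv,r=5):
    g=255-cv2.cvtColor(im,6).astype(float);u,v=map(round,uv);p=g[v-r:v+r+1,u-r:u+r+1];p=np.clip(p-np.percentile(p,70),0,None)
    y,x=np.mgrid[-r:r+1,-r:r+1];return (u+(x*p).sum()/p.sum(),v+(y*p).sum()/p.sum())
W=cv2.imread("pics/w1.png");T=cv2.imread("pics/top0.png");S=cv2.imread("pics/side0.png")
H=[]
for a,b in(((182,190),(378.4,250)),((217,189),(361.6,250.5)),((223,248),(360,221.8))):
    P,e=tri(w,hole(W,a),t,hole(T,b,3));H.append(P);print(P.round(4),e.round(4))
print("centre",(H[0]+H[2])/2,"x axis dir",np.degrees(np.arctan2(*(H[2]-H[1])[1::-1])))
for n,im,(x0,y0,x1,y1) in(("w",W,(150,200,215,275)),("t",T,(366,225,390,242)),("s",S,(322,238,345,275))):
    hsv=cv2.cvtColor(im,40)[y0:y1,x0:x1];g=im[y0:y1,x0:x1].max(2)
    m=(g<70).astype(np.uint8);k,l,st,ce=cv2.connectedComponentsWithStats(m);i=1+st[1:,4].argmax()
    ys,xs=np.where(l==i);print(n,st[i],"box",cv2.boxPoints(cv2.minAreaRect(np.c_[xs+x0,ys+y0].astype(np.float32))).round(1).tolist())
    big=cv2.resize(im[y0:y1,x0:x1],(260,int(260*(y1-y0)/(x1-x0))),interpolation=3)[:300]
    globals()["B"+n]=np.vstack([big,np.zeros((300-len(big),260,3),np.uint8)])
cv2.imwrite("pics/c3.png",np.hstack([Bw,Bt,Bs]))
```

```text
[ 0.4834 -0.3264  0.0538] 0.001
[ 0.4805 -0.2741  0.0529] 0.001
[ 0.5683 -0.2672  0.0634] 0.0013
centre [ 0.52586136 -0.29682215  0.05858289] x axis dir 4.479078604710891
w [ 15  22  34  40 526] box [[163.0, 246.0], [190.0, 219.0], [205.0, 234.0], [178.0, 261.0]]
t [ 5  5  9  8 55] box [[369.79998779296875, 231.3000030517578], [377.3999938964844, 229.39999389648438], [379.1000061035156, 236.1999969482422], [371.5, 238.10000610351562]]
s [  7   8   8  21 105] box [[328.70001220703125, 265.79998779296875], [330.79998779296875, 245.5], [336.0, 246.0], [334.0, 266.29998779296875]]
```

View pics/c3.png

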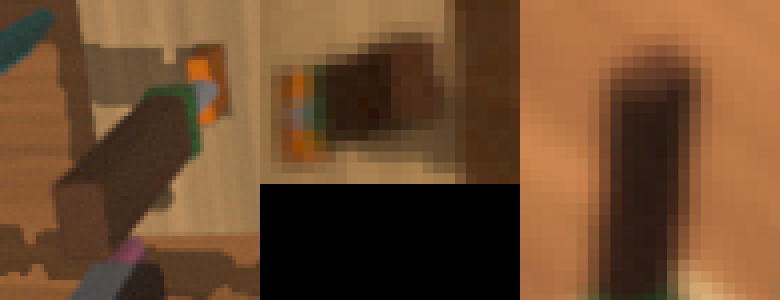

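Run:
```python
from h import *
import pickle
w=pickle.load(open("w1.pkl","rb"));t=manip.get_calibration("top");s=manip.get_calibration("side")
a,b,c=(170.2,254),(379.8,230.9),(333.5,243.4)
for x in((w,a,t,b),(w,a,s,c),(t,b,s,c)):P,e=tri(*x);print(P.round(4),e.round(4))
print("block centre z.072 from w/top holes:")
for C,L in((w,[(182,190),(223,248)]),(t,[(378.4,250),(360,221.8)])):print(np.mean([onplane(C,u,.072) for u in L],0).round(4))
print("slot",onplane(w,(202,220.7),.075).round(4), "handletop at .202",onplane(w,a,.202).round(4))
print("tub",onplane(w,(432,208.5),.065).round(4))
T=cv2.imread("pics/top0.png");h=cv2.cvtColor(T,40)
m=cv2.inRange(h,(105,80,60),(130,255,255))[210:270,230:295];W=cv2.imread("pics/w1.png")
for n,C,im,(x0,y0,x1,y1) in(("t",t,T,(230,205,295,270)),("w",w,W,(370,150,490,265))):
    m=cv2.inRange(cv2.cvtColor(im,40),(105,90,50),(130,255,255))[y0:y1,x0:x1];k=cv2.findContours(m,0,1)[0];k=max(k,key=lambda q:cv2.contourArea(cv2.convexHull(q)))
    e=cv2.fitEllipse(cv2.convexHull(k));uv=np.array(e[0])+(x0,y0);print(n,uv,e[1],onplane(C,uv,.065).round(4))
```

```text
[ 0.5281 -0.2989  0.1881] 0.0012
[ 0.5241 -0.2954  0.1996] 0.0021
[ 0.5266 -0.295   0.1991] 0.0016
block centre z.072 from w/top holes:
[ 0.5235 -0.2936  0.072 ]
[ 0.5235 -0.2951  0.072 ]
slot [ 0.5241 -0.2942  0.075 ] handletop at .202 [ 0.5219 -0.2939  0.202 ]
tub [0.5008 0.0388 0.065 ]
t [273.41932297 255.77939606] (3.838942766189575, 13.761453628540039) [ 0.4548 -0.0007  0.065 ]
w [431.50484848 208.55620193] (88.1718978881836, 99.6900405883789) [0.5009 0.0381 0.065 ]
```

>>> {"api": "arm_command", "payload": {"travel": [[-3.8, 1.8, 0], [-3.8, 1.8, 0], [-3.8, 1.9, 0], [0, 0, 0], [0, 0, 0]], "roll": [-0.04, 0, 0, 0, 0], "hand": [0.45, 0.45, 0.45, 0.45, 0.45]}}

```text
time_s: 2.65
tool_pos: [0.5226, -0.3067, 0.3379]
ee_rot: [0.693, 0.721, -0.014, -0.001]
wrist_force: [-0.7, -0.3, -0.6]
width: 0.554
```

>>> {"api": "arm_command", "payload": {"travel": [[1.1, 0.2, 3], [0.2, 0.1, 3], [0, 0, 3], [0, 0, 0.8], [0, 0, 0], [0, 0, 0]], "roll": [0, 0, 0, 0, 0, 0], "hand": [0.45, 0.45, 0.45, 0.45, 0.45, 0.45]}}

```text
time_s: 3.25
tool_pos: [0.5238, -0.2874, 0.2391]
ee_rot: [0.69, 0.724, -0.01, -0.002]
wrist_force: [0.1, 0.1, -1.1]
width: 0.55
```

Run:
```python
from h import *
s=manip.get_state();print(np.round(s["tool_pos"],4),np.round(s["ee_rot"],3),np.round(s["dq"],3))
c=manip.get_calibration("wrist")
print("expected handle top",proj(c,[.5235,-.2945,.202]),"grip pt",proj(c,np.array(s["tool_pos"])+[0,0,-.04]))
im=manip.snapshot("wrist");cv2.imwrite("pics/w2.png",im)
import pickle;pickle.dump(c,open("w2.pkl","wb"))
```

```text
[ 0.5238 -0.2874  0.2391] [ 0.69   0.724 -0.01  -0.002] [-0.013 -0.015  0.004 -0.005  0.001  0.002 -0.004]
expected handle top [268.89387657 243.49583963] grip pt [279.93883737 242.83713562]
```

View pics/w2.png

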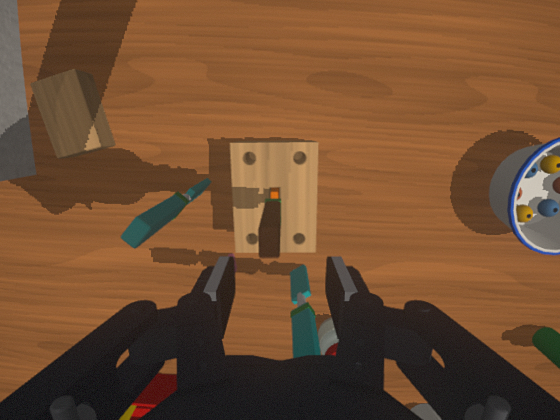

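The handle's top is at (270,245) against a predicted (269,243.5), so the choice and position hold. It needs 7 mm to −y, then I go down and grip.

>>> {"api": "arm_command", "payload": {"travel": [[-0.6, 0.1, 0.5], [0, 0, 2], [0, 0, 2], [0, 0, 1.8], [0, 0, 0.3], [0, 0, 0]], "roll": [0, 0, 0, 0, 0, 0], "hand": [0.45, 0.45, 0.45, 0.45, 0.45, 0.45]}}

```text
time_s: 3.9
tool_pos: [0.531, -0.3006, 0.1804]
ee_rot: [0.69, 0.723, -0.007, 0.007]
wrist_force: [-0.6, -0.3, 0.8]
width: 0.548
```

>>> {"api": "arm_command", "payload": {"travel": [[0.5, -0.6, 0.6], [0, 0, 0], [0, 0, 0]], "roll": [0, 0, 0], "hand": [0.45, 0.45, 0.45]}}

```text
time_s: 4.2
tool_pos: [0.5259, -0.2972, 0.1768]
ee_rot: [0.691, 0.723, -0.006, 0.01]
wrist_force: [-0.1, -0.4, 0.2]
width: 0.55
```

>>> {"api": "arm_command", "payload": {"travel": [[0.25, -0.2, 0.3], [0, 0, 0], [0, 0, 0], [0, 0, 0], [0, 0, 0], [0, 0, 0], [0, 0, 0]], "roll": [0, 0, 0, 0, 0, 0, 0], "hand": [0.5, 0.7, 1, 1, 1, 1, 1]}}

```text
time_s: 4.9
tool_pos: [0.5247, -0.2945, 0.175]
ee_rot: [0.69, 0.723, -0.005, 0.011]
wrist_force: [-0.1, 0.8, 0.6]
width: 0.153
```

>>> {"api": "arm_command", "payload": {"travel": [[-0.02, 0, -0.7], [-0.02, 0, -1], [-0.02, 0, -1], [-0.02, 0, -1], [-0.02, 0, -1], [-0.02, 0, -1], [0, 0, -1], [0, 0, -2], [0, 0, -2], [0, 0, 0]], "roll": [0, 0, 0, 0, 0, 0, 0, 0, 0, 0], "hand": [1, 1, 1, 1, 1, 1, 1, 1, 1, 1]}}

```text
time_s: 5.9
tool_pos: [0.5234, -0.2942, 0.2913]
ee_rot: [0.691, 0.723, -0.005, 0.012]
wrist_force: [0.2, -0.6, -1.0]
width: 0.151
```

>>> {"api": "arm_command", "payload": {"travel": [[2, 0, 0], [3.5, 0, 0], [4.5, 0, 0], [4.5, -0.1, 0], [4.5, -0.1, 0], [4.5, -0.2, 0], [4, -0.2, 0], [3, 0, 0], [0, 0, 0], [0, 0, 0]], "roll": [0, 0, 0, 0, 0, 0, 0, 0, 0, 0], "hand": [1, 1, 1, 1, 1, 1, 1, 1, 1, 1]}}

```text
time_s: 6.9
tool_pos: [0.4986, 0.0185, 0.2774]
ee_rot: [0.693, 0.721, -0.009, 0.011]
wrist_force: [-0.1, -0.9, -0.4]
width: 0.151
```

Run:
```python
from h import *
s=manip.get_state();print(np.round(s["tool_pos"],4),np.round(s["ee_rot"],3),np.round(s["q"],2))
Rm=R.from_quat(s["ee_rot"]).as_matrix();print(Rm.round(3))
t=manip.get_calibration("side");im=manip.snapshot("side");cv2.imwrite("pics/s2f.png",im)
G=np.array(s["tool_pos"])+.006*Rm[:,2];tip=G+.155*Rm[:,2]
print("tip exp",tip.round(3),proj(t,tip),"grip",proj(t,G))
h=cv2.cvtColor(im,40);m=cv2.inRange(h,(5,180,150),(16,255,255));print(cv2.connectedComponentsWithStats(m)[2][1:].tolist())
cv2.imwrite("pics/s2.png",cv2.resize(im[130:270,200:340],None,fx=4,fy=4,interpolation=3))
```

```text
[0.4986 0.0185 0.2774] [ 0.693  0.721 -0.009  0.011] [-0.73  0.04  0.62  1.92  0.01  1.19  1.49]
[[-0.04   0.999  0.004]
 [ 0.999  0.041 -0.028]
 [-0.028  0.003 -1.   ]]
tip exp [0.499 0.014 0.116] [268.54884106 218.03748707] grip [266.84620535 179.58065534]
[[345, 197, 6, 3, 16], [266, 203, 1, 1, 1], [265, 209, 1, 2, 2], [361, 232, 2, 1, 2], [396, 233, 1, 1, 1], [365, 234, 1, 2, 2], [392, 234, 3, 2, 3], [390, 237, 1, 1, 1], [365, 239, 1, 1, 1], [428, 241, 2, 4, 6], [388, 247, 1, 1, 1], [163, 255, 4, 1, 4], [168, 255, 5, 1, 5], [157, 257, 1, 1, 1], [159, 256, 2, 1, 2], [175, 256, 1, 1, 1], [177, 257, 6, 6, 6], [152, 259, 2, 2, 2], [155, 258, 1, 1, 1], [425, 259, 5, 5, 12], [149, 262, 2, 2, 2], [464, 264, 1, 1, 1], [452, 276, 11, 7, 23]]
```

View pics/s2.png

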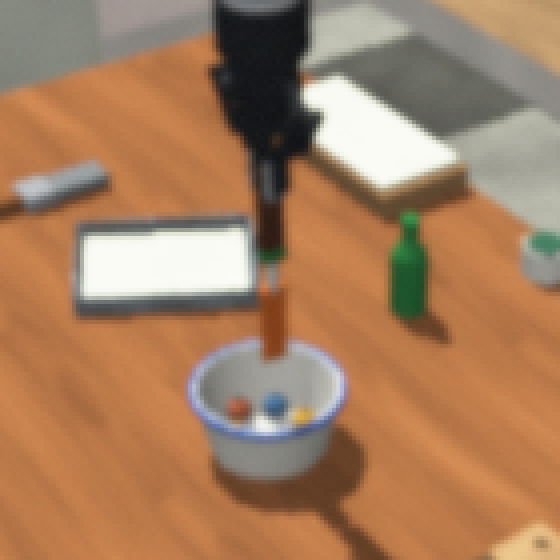

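The view shows the paddle upright in the gripper, its tip at about px (268,219) against an expected (268.5,218). Next I centre it over the tub.

>>> {"api": "arm_command", "payload": {"travel": [[2.2, 0.3, 0], [0.2, 0, 0], [0, 0, 0], [0, 0, 2], [0, 0, 2], [0, 0, 0], [0, 0, 0]], "roll": [0, 0, 0, 0, 0, 0, 0], "hand": [1, 1, 1, 1, 1, 1, 1]}}

```text
time_s: 7.65
tool_pos: [0.5022, 0.03, 0.2363]
ee_rot: [0.7, 0.714, -0.009, 0.012]
wrist_force: [-0.1, 0.6, -1.6]
width: 0.146
```

```bash
cat >> h.py <<'E'
def tip():
    s=manip.get_state();M=R.from_quat(s["ee_rot"]).as_matrix();t=np.array(s["tool_pos"])+.161*M[:,2]
    d=np.array([.501,.038,.012])-t;print("tip",t.round(4),"to go tool cm",(M.T@d*100).round(2),"F",np.round(s["wrist_force"],1),s["time_s"]);print(M.round(3))
E
python3 -c "
from h import *
tip()"
```

```text
tip [0.503  0.0251 0.0754] to go tool cm [ 1.48 -0.2   6.29] F [-0.1  0.6 -1.6] 7.65
[[-0.021  1.     0.005]
 [ 0.999  0.021 -0.03 ]
 [-0.03   0.004 -1.   ]]
```

>>> {"api": "arm_command", "payload": {"travel": [[1.3, -0.2, 0], [0, 0, 0], [0, 0, 1.5], [0, 0, 1.5], [0, 0, 0], [0, 0, 0]], "roll": [0, 0, 0, 0, 0, 0], "hand": [1, 1, 1, 1, 1, 1]}}

```text
time_s: 8.25
tool_pos: [0.504, 0.0444, 0.2109]
ee_rot: [0.699, 0.715, -0.004, 0.014]
wrist_force: [1.0, 0.3, -1.3]
width: 0.15
```

```bash
python3 -c "
from h import *
tip()"
```

```text
tip [0.5063 0.0402 0.05  ] to go tool cm [-0.1  -0.59  3.8 ] F [ 1.   0.3 -1.3] 8.25
[[-0.021  1.     0.014]
 [ 0.999  0.022 -0.026]
 [-0.027  0.014 -1.   ]]
```

>>> {"api": "arm_command", "payload": {"travel": [[-0.1, -0.5, 0], [0, 0, 1], [0, 0, 1], [0, 0, 1], [0, 0, 0], [0, 0, 0]], "roll": [0, 0, 0, 0, 0, 0], "hand": [1, 1, 1, 1, 1, 1]}}

```text
time_s: 8.85
tool_pos: [0.5003, 0.0429, 0.1805]
ee_rot: [0.699, 0.715, -0.003, 0.015]
wrist_force: [0.4, -0.4, -0.7]
width: 0.15
```

```bash
python3 -c "
from h import *
tip()"
```

```text
tip [0.5031 0.0388 0.0195] to go tool cm [-0.06 -0.23  0.75] F [ 0.4 -0.4 -0.7] 8.85
[[-0.022  1.     0.018]
 [ 0.999  0.022 -0.025]
 [-0.025  0.017 -1.   ]]
```

>>> {"api": "arm_command", "payload": {"travel": [[0.55, -0.2, 0.65], [0.27, 0.5, 0], [-0.17, 0.7, 0], [-0.7, 0.6, 0], [-1.1, 0.1, 0], [-1.1, -0.65, 0], [-0.45, -1.25, 0], [0.35, -1.3, 0], [0.95, -0.95, 0], [1.3, -0.35, 0]], "roll": [0, 0, 0, 0, 0, 0, 0, 0, 0, 0], "hand": [1, 1, 1, 1, 1, 1, 1, 1, 1, 1]}}

```text
time_s: 9.85
tool_pos: [0.477, 0.0357, 0.1758]
ee_rot: [0.702, 0.711, 0.004, 0.02]
wrist_force: [1.3, 0.5, -0.7]
width: 0.149
```

```bash
python3 -c "
from h import *
tip()"
```

```text
tip [0.4823 0.0321 0.0149] to go tool cm [0.57 1.86 0.34] F [ 1.3  0.5 -0.7] 9.85
[[-0.012  0.999  0.033]
 [ 1.     0.013 -0.022]
 [-0.022  0.033 -0.999]]
```

>>> {"api": "arm_command", "payload": {"travel": [[1.25, -0.6, 0.2], [1.2, 0.65, 0], [0.65, 1.2, 0], [0, 1.35, 0], [-0.65, 1.2, 0], [-1.2, 0.65, 0], [-1.35, 0, 0], [-1.2, -0.65, 0], [-0.65, -1.2, 0], [0, -1.35, 0]], "roll": [0, 0, 0, 0, 0, 0, 0, 0, 0, 0], "hand": [1, 1, 1, 1, 1, 1, 1, 1, 1, 1]}}

```text
time_s: 10.85
tool_pos: [0.4897, 0.0161, 0.1744]
ee_rot: [0.704, 0.71, 0.004, 0.015]
wrist_force: [0.8, 4.8, -0.3]
width: 0.153
```

```bash
python3 -c "
from h import *
tip()"
```

```text
tip [0.4938 0.0136 0.0135] to go tool cm [2.44 0.74 0.13] F [ 0.8  4.8 -0.3] 10.85
[[-0.009  1.     0.026]
 [ 1.     0.01  -0.015]
 [-0.016  0.026 -1.   ]]
```

>>> {"api": "arm_command", "payload": {"travel": [[0.6, -1.1, 0.1], [1.2, -0.65, 0], [1.35, 0, 0], [1.2, 0.65, 0], [0.65, 1.2, 0], [0, 1.35, 0], [-0.65, 1.2, 0], [-1.2, 0.65, 0], [-1.35, 0, 0], [-1.2, -0.65, 0]], "roll": [0, 0, 0, 0, 0, 0, 0, 0, 0, 0], "hand": [1, 1, 1, 1, 1, 1, 1, 1, 1, 1]}}

```text
time_s: 11.85
tool_pos: [0.5193, 0.0174, 0.1741]
ee_rot: [0.704, 0.71, 0.004, 0.016]
wrist_force: [-0.5, 4.5, 0.6]
width: 0.149
```

```bash
python3 -c "
from h import *
tip()"
```

```text
tip [0.524  0.0147 0.0132] to go tool cm [ 2.35 -2.28  0.02] F [-0.5  4.5  0.6] 11.85
[[-0.008  1.     0.029]
 [ 1.     0.009 -0.017]
 [-0.017  0.029 -0.999]]
```

>>> {"api": "arm_command", "payload": {"travel": [[0, -1.6, 0], [0, -1.35, 0], [0.65, -1.2, 0], [1.2, -0.65, 0], [1.35, 0, 0], [1.2, 0.65, 0], [0.65, 1.2, 0], [0, 1.35, 0], [-0.65, 1.2, 0], [-1.2, 0.65, 0]], "roll": [0, 0, 0, 0, 0, 0, 0, 0, 0, 0], "hand": [1, 1, 1, 1, 1, 1, 1, 1, 1, 1]}}

```text
time_s: 12.85
tool_pos: [0.5236, 0.0483, 0.1743]
ee_rot: [0.704, 0.71, 0.004, 0.017]
wrist_force: [-4.3, -0.0, -0.3]
width: 0.151
```

Run:
```python
from h import *
tip()
im=manip.snapshot("wrist");cv2.imwrite("pics/w3.png",im)
c=manip.get_calibration("wrist")
s=manip.snapshot("side");cv2.imwrite("pics/s3.png",s)
u=proj(c,[.501,.038,.03]);print(u);u=[int(np.clip(u[0],150,410)),int(np.clip(u[1],120,300))]
a=cv2.resize(im[u[1]-120:u[1]+120,u[0]-150:u[0]+150],(500,400));b=cv2.resize(s[170:270,230:305],(300,400),interpolation=3)
cv2.imwrite("pics/v3.png",np.hstack([a,b]))
```

```text
tip [0.5282 0.0454 0.0134] to go tool cm [-0.72 -2.73  0.07] F [-4.3 -0.  -0.3] 12.85
[[-0.007  1.     0.029]
 [ 1.     0.007 -0.018]
 [-0.018  0.029 -0.999]]
[275.92089727 175.61487777]
```

View pics/v3.png

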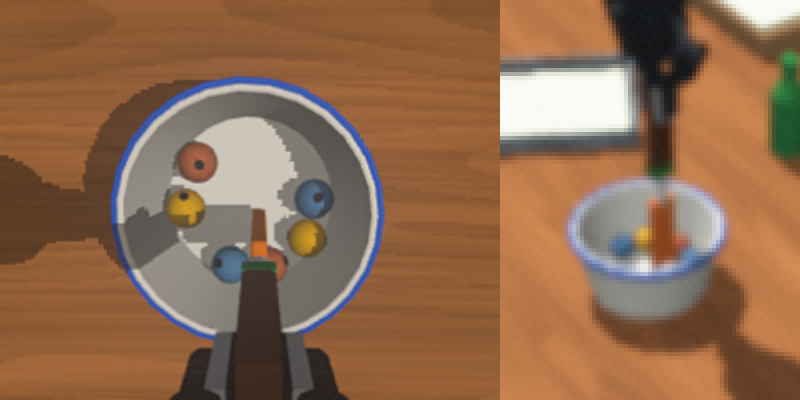

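After about three turns the order by colour has shifted right round the tub, and all six beads are inside. I'll lift out now.

>>> {"api": "arm_command", "payload": {"travel": [[-0.3, -1.2, 0], [-0.3, -1.2, -0.5], [0, 0, -2], [0, 0, -3], [0, 0, -3], [0, 0, -3], [0, 0, -3], [0, 0, -1], [0, 0, 0], [0, 0, 0]], "roll": [0, 0, 0, 0, 0, 0, 0, 0, 0, 0], "hand": [1, 1, 1, 1, 1, 1, 1, 1, 1, 1]}}

```text
time_s: 13.95
tool_pos: [0.492, 0.045, 0.3324]
ee_rot: [0.706, 0.708, 0.01, 0.02]
wrist_force: [-0.5, 0.3, -1.7]
width: 0.152
```

Run:
```python
from h import *
import pickle
tip()
c=manip.get_calibration("wrist");im=manip.snapshot("wrist");cv2.imwrite("pics/w4.png",im)
w=pickle.load(open("w1.pkl","rb"));W=cv2.imread("pics/w1.png")
for C,I in((w,W),(c,im)):
    h=cv2.cvtColor(I,40)
    u=np.mean([proj(C,[.501,.038,.017])],0)
    M=np.zeros(h.shape[:2],np.uint8);r=np.linalg.norm(proj(C,[.501,.085,.017])-u);cv2.circle(M,tuple(u.astype(int)),int(r),255,-1)
    for n,lo,hi in(("blue",(95,90,50),(115,255,255)),("terra",(0,100,60),(13,200,255)),("yel",(18,120,80),(32,255,255))):
        m=cv2.inRange(h,lo,hi)&M;k,l,st,ce=cv2.connectedComponentsWithStats(m)
        for i in range(1,k):
            if st[i,4]>40:
                d=(onplane(C,ce[i],.017)-[.501,.038,.017])[:2]*1000;print(n,st[i,4],d.round(),"ang",np.degrees(np.arctan2(d[1],d[0])).round())
    print()
```

```text
tip [0.4987 0.0428 0.1715] to go tool cm [-0.25 -0.44 15.95] F [-0.5  0.3 -1.7] 13.95
[[-0.003  0.999  0.042]
 [ 1.     0.004 -0.014]
 [-0.014  0.041 -0.999]]
blue 52 [-24. -38.] ang -122.0
blue 75 [-22. -15.] ang -145.0
blue 64 [26. 30.] ang 49.0
terra 116 [-5. 36.] ang 98.0
terra 143 [  9. -32.] ang -74.0
yel 155 [-30.  14.] ang 155.0
yel 140 [35. -9.] ang -15.0

blue 76 [ 36. -19.] ang -28.0
terra 163 [-21. -29.] ang -127.0
terra 198 [32.  6.] ang 11.0
yel 157 [  7. -36.] ang -80.0
yel 77 [21. 34.] ang 57.0
```

Yellow and terracotta beads have moved 50–100° round the ring. Since the interface cannot tilt the tool, I'll pivot the paddle in the pads about the jaw axis. To do that I'll press the blade against the fixed holder's front edge, low down in front of it, and push +x.

>>> {"api": "arm_command", "payload": {"travel": [[-2, -0.6, 0], [-3.5, -0.8, 0], [-4.5, -0.8, 0], [-4.5, -0.8, 0], [-4.5, -0.8, 0], [-4.5, -0.8, 0], [-4.5, -0.8, 0], [-3.5, -0.8, 0], [-1.5, -0.3, 0], [0, 0, 0]], "roll": [0, 0, 0, 0, 0, 0, 0, 0, 0, 0], "hand": [1, 1, 1, 1, 1, 1, 1, 1, 1, 1]}}

```text
time_s: 15.0
tool_pos: [0.4097, -0.3046, 0.3202]
ee_rot: [0.708, 0.706, -0.002, 0.012]
wrist_force: [-0.2, 0.3, -2.3]
width: 0.151
```

```bash
sed -i 's/def tip():/def tip(g=(.501,.038,.012)):/; s/np.array(\[.501,.038,.012\])-t/np.array(g)-t/' h.py; python3 -c "
from h import *
tip((.438,-.288,.014))"
```

```text
tip [ 0.412  -0.3078  0.1592] to go tool cm [ 2.28  2.39 14.51] F [-0.2  0.3 -2.3] 15.0
[[ 0.002  1.     0.014]
 [ 1.    -0.002 -0.02 ]
 [-0.02   0.014 -1.   ]]
```

>>> {"api": "arm_command", "payload": {"travel": [[1.7, 1.5, 0], [0, 0, 2.5], [0, 0, 3], [0, 0, 3], [0, 0, 2.5], [0, 0, 1.5], [0, 0, 0], [0, 0, 0]], "roll": [0, 0, 0, 0, 0, 0, 0, 0], "hand": [1, 1, 1, 1, 1, 1, 1, 1]}}

```text
time_s: 15.8
tool_pos: [0.4214, -0.2805, 0.183]
ee_rot: [0.706, 0.708, -0.003, 0.004]
wrist_force: [0.1, -0.1, -0.6]
width: 0.15
```

```bash
python3 -c "
from h import *
tip((.438,-.288,.014))"
```

```text
tip [ 0.4216 -0.282   0.022 ] to go tool cm [-0.6   1.64  0.8 ] F [ 0.1 -0.1 -0.6] 15.8
[[-0.002  1.     0.001]
 [ 1.     0.002 -0.009]
 [-0.009  0.001 -1.   ]]
```

>>> {"api": "arm_command", "payload": {"travel": [[0, 0.8, 0.7], [0, 1, 0], [0, 1, 0], [0, 0.7, 0], [0, 0.7, 0], [0, 0.7, 0], [0, 0, 0]], "roll": [0, 0, 0, 0, 0, 0, 0], "hand": [1, 1, 1, 1, 1, 1, 1]}}

```text
time_s: 16.5
tool_pos: [0.4697, -0.2795, 0.1781]
ee_rot: [0.706, 0.709, -0.004, -0.001]
wrist_force: [-1.9, 0.2, 0.3]
width: 0.149
```

```bash
python3 -c "
from h import *
tip((.438,-.288,.014))"
```

```text
tip [ 0.4686 -0.2803  0.0171] to go tool cm [-0.75 -3.06  0.34] F [-1.9  0.2  0.3] 16.5
[[-0.005  1.    -0.007]
 [ 1.     0.004 -0.005]
 [-0.005 -0.007 -1.   ]]
```

>>> {"api": "arm_command", "payload": {"travel": [[0, 0.9, 0], [0, 0.9, 0], [0, 0.9, 0], [0, 0.9, 0], [0, 0.9, 0], [0, 0.9, 0], [0, 0.9, 0], [0, 0.8, 0], [0, 0, 0], [0, 0, 0]], "roll": [0, 0, 0, 0, 0, 0, 0, 0, 0, 0], "hand": [1, 1, 1, 1, 1, 1, 1, 1, 1, 1]}}

```text
time_s: 17.5
tool_pos: [0.5432, -0.2793, 0.1748]
ee_rot: [0.706, 0.708, -0.007, -0.004]
wrist_force: [-4.0, 0.5, -0.5]
width: 0.152
```

Run:
```python
from h import *
tip()
im=manip.snapshot("wrist");cv2.imwrite("pics/w5.png",im);s=manip.snapshot("side")
a=cv2.resize(im[60:340,120:440],(457,400));b=cv2.resize(s[190:310,280:370],(300,400),interpolation=3)
cv2.imwrite("pics/v5.png",np.hstack([a,b]))
```

```text
tip [ 0.5406 -0.2799  0.0138] to go tool cm [31.81 -3.84  0.12] F [-4.   0.5 -0.5] 17.5
[[-0.004  1.    -0.016]
 [ 1.     0.004 -0.004]
 [-0.004 -0.016 -1.   ]]
```

View pics/v5.png

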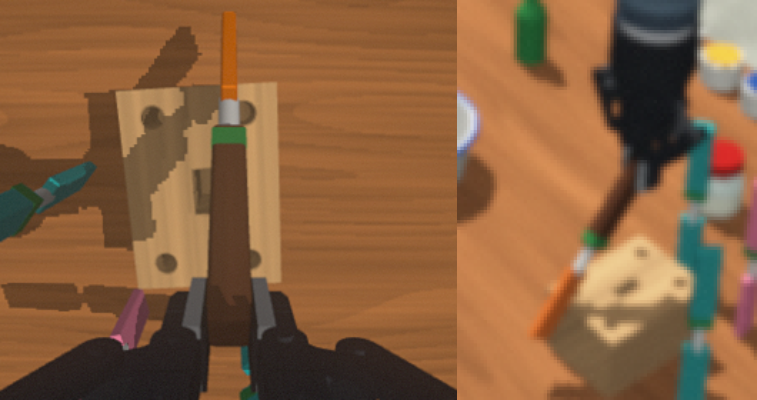

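Run:
```python
from h import *
w=manip.get_calibration("wrist");s=manip.get_calibration("side")
T,e=tri(w,(280.4,68.4),s,(304.9,289.9));B,f=tri(w,(280.4,154.5),s,(321.1,261.4))
st=manip.get_state();G=np.array(st["tool_pos"])+[0,0,-.006]
for P in(T,B):
    d=G-P;print(P.round(3),np.linalg.norm(d).round(3),"lean",np.degrees(np.arctan2(np.hypot(d[0],d[1]),d[2])).round(1))
print(e,f,np.degrees(np.arctan2(np.linalg.norm((B-T)[:2]),(B-T)[2])))
```

```text
[ 0.427 -0.284  0.057] 0.162 lean 46.1
[ 0.489 -0.281  0.137] 0.063 lean 59.8
0.011549608690470451 0.007598586909762271 37.719681195560284
```

By geometry and by the tip measurement the lean is about 45°. I'll lift it away and carry it to the tray.

>>> {"api": "arm_command", "payload": {"travel": [[0, 0, -1], [0, 0, -2.5], [0, 0, -3], [0, 0, -3.5], [0, 0, -2.5], [1.5, 0, -1], [3, 0, 0], [4, 0.5, 0], [4.5, 1, 0], [4.5, 1, 0]], "roll": [0, 0, 0, 0, 0, 0, 0, 0, 0, 0], "hand": [1, 1, 1, 1, 1, 1, 1, 1, 1, 1]}}

```text
time_s: 18.6
tool_pos: [0.5905, -0.1082, 0.3358]
ee_rot: [0.712, 0.701, 0.019, 0.024]
wrist_force: [0.7, -0.1, -1.2]
width: 0.15
```

>>> {"api": "arm_command", "payload": {"travel": [[4.5, 1, 0], [4.5, 1.2, 0], [4.5, 1.2, 0], [4.5, 1.2, 0], [4.5, 1.2, 0], [4.5, 1.2, 0], [4.5, 1.2, 0], [4, 1, 0], [3, 0.8, 0], [0, 0, 0]], "roll": [0, 0, 0, 0, 0, 0, 0, 0, 0, 0], "hand": [1, 1, 1, 1, 1, 1, 1, 1, 1, 1]}}

```text
time_s: 19.6
tool_pos: [0.7106, 0.3196, 0.372]
ee_rot: [0.703, 0.708, 0.059, 0.028]
wrist_force: [-0.5, 1.1, -0.8]
width: 0.156
```

Run:
```python
from h import *
s=manip.get_state();print(np.round(s["q"],2),np.round(s["dq"],2))
tip()
T=cv2.imread("pics/top0.png");t=manip.get_calibration("top")
m=cv2.inRange(cv2.cvtColor(T,40),(0,0,150),(179,70,255))[175:260,125:215]
k=max(cv2.findContours(m,0,1)[0],key=cv2.contourArea);r=cv2.minAreaRect(k);uv=np.array(r[0])+(125,175);print("tray",uv,r[1:],onplane(t,uv,.004).round(4))
```

```text
[-0.95  0.58  0.78  1.19 -0.41  1.39  1.34] [-0.   -0.02  0.02  0.    0.02 -0.   -0.  ]
tip [0.7304 0.3269 0.2123] to go tool cm [-29.55 -25.32  15.74] F [-0.5  1.1 -0.8] 19.6
[[-0.009  0.992  0.123]
 [ 0.999  0.003  0.045]
 [ 0.045  0.123 -0.991]]
tray [169.99999619 217.49999619] ((38.88512420654297, 53.45745849609375), 32.47119140625) [0.572  0.3395 0.004 ]
```

>>> {"api": "arm_command", "payload": {"travel": [[0.2, -1.4, 2.5], [0.2, -1.4, 2.5], [0.2, -1.4, 2.5], [0, -1.3, 2.4], [0, 0, 0], [0, 0, 0], [0, 0, 0]], "roll": [0, 0, 0, 0, 0, 0, 0], "hand": [1, 1, 1, 1, 1, 1, 1]}}

```text
time_s: 20.3
tool_pos: [0.6757, 0.3403, 0.2793]
ee_rot: [0.701, 0.708, 0.079, 0.03]
wrist_force: [-0.2, -0.2, -0.6]
width: 0.15
```

```bash
cat >> h.py <<'E'
def lean():
    s=manip.get_state();M=R.from_quat(s["ee_rot"]).as_matrix();G=np.array(s["tool_pos"])+.006*M[:,2]
    d=(M[:,2]-M[:,1])*.7071;t=G+.155*d;print("model tip",t.round(3),"lean",np.degrees(np.arccos(-d[2])).round(1),s["time_s"]);print(M.round(3))
    print("go tool cm",(M.T@(np.array([.572,.337,.13])-t)*100).round(1));return G,t
E
python3 - <<'E'
from h import *
G,t=lean()
S=manip.get_calibration("side");T=manip.get_calibration("top")
s=manip.snapshot("side");p=manip.snapshot("top");cv2.imwrite("pics/s6.png",s);cv2.imwrite("pics/t6.png",p)
print(proj(S,t),proj(S,G),proj(T,t),proj(T,G))
a=cv2.resize(s[130:230,190:310],(480,400),interpolation=3);b=cv2.resize(p[170:270,130:210],(320,400),interpolation=3)
cv2.imwrite("pics/v6.png",np.hstack([a,b]))
E
```

```text
model tip [0.585 0.348 0.149] lean 36.3 20.3
[[-0.016  0.988  0.153]
 [ 0.998  0.005  0.069]
 [ 0.067  0.154 -0.986]]
go tool cm [-1.2 -1.6  1.6]
[240.64166291 164.46217908] [259.71367533 131.15730426] [155.75238832 206.98727576] [148.05192163 166.26321854]
```

View pics/v6.png

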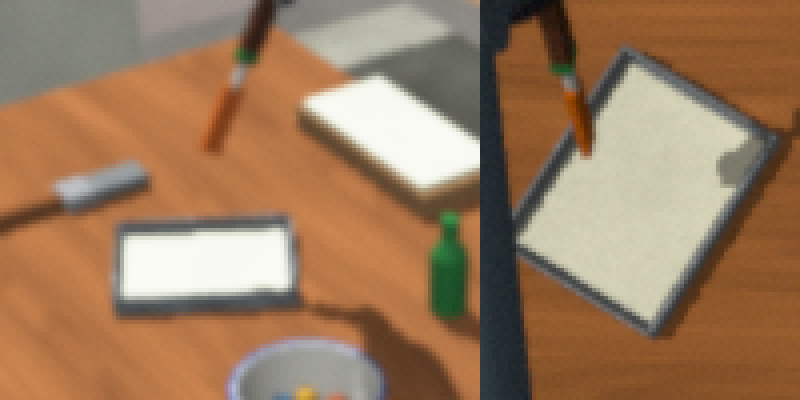

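>>> {"api": "arm_command", "payload": {"travel": [[0, 0, -4.5], [0, 0, -4.5], [0, 0, -4.5], [0, 0, 0]], "roll": [0, 0, 0, 0], "hand": [1, 1, 1, 1]}}

```text
time_s: 20.8
tool_pos: [0.6583, 0.3281, 0.4218]
ee_rot: [0.702, 0.706, 0.082, 0.033]
wrist_force: [1.6, -0.1, -0.0]
width: 0.153
```

>>> {"api": "arm_command", "payload": {"travel": [[0, -4.5, 0], [0, -4.5, 0], [0, -4.5, 0], [0, 0, 0]], "roll": [0, 0, 0, 0], "hand": [1, 1, 1, 1]}}

```text
time_s: 21.2
tool_pos: [0.527, 0.3241, 0.4001]
ee_rot: [0.706, 0.703, 0.084, 0.036]
wrist_force: [-0.4, 0.3, -1.6]
width: 0.149
```

Run:
```python
from h import *
lean()
S=manip.get_calibration("side");T=manip.get_calibration("top")
P,e=tri(S,(242.3,167.2),T,(156.6,209));print("tip seen at 20.3s",P.round(3),e.round(4))
B,e=tri(S,(190+242/4,130+57/4),T,(130+85/4,170+69/4));print("band",B.round(3),e.round(4))
```

```text
model tip [0.439 0.333 0.268] lean 35.5 21.2
[[-0.002  0.986  0.169]
 [ 0.998 -0.01   0.067]
 [ 0.068  0.168 -0.983]]
go tool cm [-0.5 10.8 15.8]
tip seen at 20.3s [0.585 0.346 0.137] 0.0099
band [0.63  0.34  0.229] 0.0031
```

Carrying it over tilted the tool about 10° outward, so the lean is only about 36°. Rolling about the tool axis turns the lean sideways to that tilt and should bring it back to roughly 45°.

>>> {"api": "arm_command", "payload": {"travel": [[0, 0, 0], [0, 0, 0], [0, 0, 0], [0, 0, 0], [0, 0, 0], [0, 0, 0], [0, 0, 0], [0, 0, 0], [0, 0, 0], [0, 0, 0]], "roll": [0.14, 0.14, 0.14, 0.14, 0.14, 0.14, 0.14, 0.14, 0.14, 0.14], "hand": [1, 1, 1, 1, 1, 1, 1, 1, 1, 1]}}

```text
time_s: 22.2
tool_pos: [0.5401, 0.3175, 0.414]
ee_rot: [0.994, 0.046, 0.097, -0.038]
wrist_force: [0.8, 0.2, -1.3]
width: 0.153
```

```bash
python3 -c "
from h import *
lean();print(np.round(manip.get_state()['q'],2))"
```

```text
model tip [0.551 0.436 0.308] lean 49.8 22.2
[[ 0.977  0.099  0.189]
 [ 0.084 -0.993  0.084]
 [ 0.196 -0.066 -0.978]]
go tool cm [-2.3 11.2 17. ]
[-1.54  0.15  1.05  1.61 -0.12  1.25 -0.39]
```

>>> {"api": "arm_command", "payload": {"travel": [[0, 0, 0], [0, 0, 0], [0, 0, 0]], "roll": [-0.14, -0.12, 0], "hand": [1, 1, 1]}}

```text
time_s: 22.5
tool_pos: [0.5451, 0.3149, 0.4184]
ee_rot: [0.979, 0.173, 0.105, -0.025]
wrist_force: [0.1, -0.1, -1.4]
width: 0.151
```

```bash
python3 -c "
from h import *
lean()"
```

```text
model tip [0.53  0.428 0.307] lean 47.1 22.5
[[ 0.918  0.345  0.197]
 [ 0.334 -0.939  0.086]
 [ 0.214 -0.014 -0.977]]
go tool cm [-3.  10.2 17.3]
```

>>> {"api": "arm_command", "payload": {"travel": [[-0.3, 1.1, 1.5], [-0.3, 1.1, 2], [-0.3, 1.1, 2], [-0.3, 1.1, 2], [-0.3, 1.1, 2], [-0.3, 1.1, 2], [-0.3, 1.1, 1.5], [-0.3, 1.1, 1], [0, 0, 0], [0, 0, 0]], "roll": [0, 0, 0, 0, 0, 0, 0, 0, 0, 0], "hand": [1, 1, 1, 1, 1, 1, 1, 1, 1, 1]}}

```text
time_s: 23.5
tool_pos: [0.5943, 0.2306, 0.2809]
ee_rot: [0.981, 0.155, 0.115, -0.03]
wrist_force: [-0.3, 0.7, -0.6]
width: 0.154
```

```bash
python3 -c "
from h import *
lean()"
```

```text
model tip [0.585 0.346 0.171] lean 47.8 23.5
[[ 0.926  0.31   0.217]
 [ 0.297 -0.95   0.094]
 [ 0.235 -0.022 -0.972]]
go tool cm [-2.5  0.5  3.6]
```

>>> {"api": "arm_command", "payload": {"travel": [[-1, 0.2, 1], [-0.9, 0.2, 1], [-0.4, 0, 0.5], [0, 0, 0], [0, 0, 0], [0, 0, 0]], "roll": [0, 0, 0, 0, 0, 0], "hand": [1, 1, 1, 1, 1, 1]}}

```text
time_s: 24.1
tool_pos: [0.5787, 0.2251, 0.2509]
ee_rot: [0.98, 0.156, 0.117, -0.031]
wrist_force: [-0.6, 0.7, -0.8]
width: 0.149
```

Run:
```python
from h import *
G,t=lean()
S=manip.get_calibration("side");T=manip.get_calibration("top")
s=manip.snapshot("side");p=manip.snapshot("top");cv2.imwrite("pics/s7.png",s);cv2.imwrite("pics/t7.png",p)
print(proj(S,t),proj(S,G),proj(T,t),proj(T,G))
a=cv2.resize(s[130:230,190:310],(480,400),interpolation=3);b=cv2.resize(p[170:270,130:210],(320,400),interpolation=3)
cv2.imwrite("pics/v7.png",np.hstack([a,b]))
```

```text
model tip [0.57  0.34  0.141] lean 48.0 24.1
[[ 0.924  0.312  0.219]
 [ 0.298 -0.95   0.098]
 [ 0.239 -0.025 -0.971]]
go tool cm [-0.2  0.4  1.1]
[238.39298275 167.77977706] [254.70983053 155.3739989 ] [158.52146919 212.52548529] [191.22786786 204.78916922]
```

View pics/v7.png

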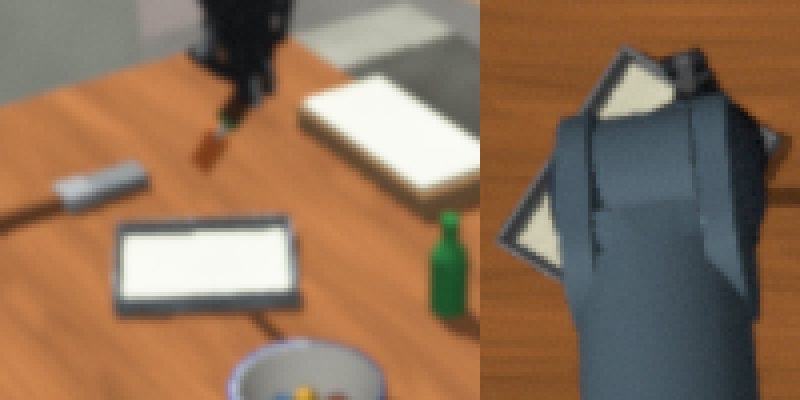

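Run:
```python
from h import *
s=manip.get_state();c=manip.get_calibration("wrist");im=manip.snapshot("wrist");cv2.imwrite("pics/w7.png",im)
S=manip.get_calibration("side");T=manip.get_calibration("top")
def tp(pos,q,f):
    M=R.from_quat(q).as_matrix();f=np.radians(f);return np.array(pos)+.006*M[:,2]+.155*(M[:,2]*np.cos(f)-M[:,1]*np.sin(f))
p1,q1=[.6757,.3403,.2793],[.701,.708,.079,.030]
for f in(34,37,40,43,46):
    a=tp(p1,q1,f);b=tp(s["tool_pos"],s["ee_rot"],f);d=b-tp(s["tool_pos"],s["ee_rot"],f)
    print(f,"obs1 S",proj(S,a).round(1),"T",proj(T,a).round(1),"obs2 S",proj(S,b).round(1),"W",proj(c,b).round(1),"tip",b.round(3))
print("seen S1 242.3,167.2 T1 156.6,209  S2 241.7,170.5")
m=cv2.inRange(cv2.cvtColor(im,40),(5,190,90),(16,255,255));m=cv2.morphologyEx(m,2,np.ones((3,3)));k,l,st,ce=cv2.connectedComponentsWithStats(m)
for i in range(1,k):
    if st[i,4]>60:print(st[i],ce[i].round(1))
```

```text
34 obs1 S [246.  165.8] T [157.2 199.2] obs2 S [243.7 173. ] W [280.5 110.4] tip [0.582 0.32  0.123]
37 obs1 S [244.5 165.5] T [156.8 201.4] obs2 S [242.2 171.6] W [280.6 102.2] tip [0.579 0.326 0.128]
40 obs1 S [243.  165.2] T [156.4 203.6] obs2 S [240.8 170.2] W [280.6  93.8] tip [0.575 0.332 0.133]
43 obs1 S [241.6 164.8] T [156.  205.6] obs2 S [239.4 168.7] W [280.6  85.3] tip [0.572 0.337 0.138]
46 obs1 S [240.2 164.3] T [155.5 207.6] obs2 S [238.  167.2] W [280.6  76.7] tip [0.569 0.342 0.144]
seen S1 242.3,167.2 T1 156.6,209  S2 241.7,170.5
[385 344  17  14 135] [393.1 350.5]
```

```bash
python3 - <<'E'
import cv2
cv2.imwrite("pics/w7c.png",cv2.imread("pics/w7.png")[0:300,100:460])
E
python3 - <<'E'
import cv2,numpy as np
im=cv2.imread("pics/w7.png");h=cv2.cvtColor(im,40)
for v in range(56,210,5):print(v,h[v,280].tolist(),end="; ")
m=((h[:,:,0]<20)&(h[:,:,1]>150))[40:260,250:312];print()
for v in range(0,220,8):print(v+40,"".join("#" if x else "." for x in m[v]))
E
```

```text
56 [28, 34, 187]; 61 [26, 32, 191]; 66 [29, 32, 185]; 71 [10, 178, 172]; 76 [12, 189, 170]; 81 [12, 193, 172]; 86 [12, 187, 173]; 91 [12, 182, 172]; 96 [12, 185, 174]; 101 [11, 181, 175]; 106 [11, 182, 174]; 111 [11, 180, 174]; 116 [11, 183, 176]; 121 [12, 185, 189]; 126 [12, 164, 145]; 131 [17, 14, 162]; 136 [20, 14, 162]; 141 [20, 14, 163]; 146 [30, 13, 163]; 151 [63, 120, 113]; 156 [61, 115, 109]; 161 [33, 82, 81]; 166 [13, 111, 87]; 171 [10, 112, 89]; 176 [11, 123, 87]; 181 [10, 116, 88]; 186 [11, 129, 85]; 191 [12, 129, 87]; 196 [12, 139, 86]; 201 [11, 139, 86]; 206 [12, 132, 87]; 
40 ..........................................####################
48 ...............................................###############
56 .....................................................#########
64 ............................................................##
72 ..........................########............................
80 ..........................#########...........................
88 ..........................#########...........................
96 ..........................#########......
[... 661 characters left out ...]
...........#.#.##..#######..##
184 .................................................#######.#####
192 ............................................##################
200 ##.######..#####............................##################
208 #################..............#.#..........##################
216 #################.#.......#.##.............###################
224 ################....#.##.#....#.....#....#..##################
232 #################..##.#.#......#.#....#...#.##################
240 ################.#.#.......#####.##...#......#################
248 ###############...#.#.....##..#.....#..##....#################
256 ###.............#..##.......##..#...#.##.##.#.............####
```

Run:
```python
from h import *
from scipy.optimize import least_squares
s=manip.get_state();c=manip.get_calibration("wrist");S=manip.get_calibration("side")
M=R.from_quat(s["ee_rot"]).as_matrix();G=np.array(s["tool_pos"])+.006*M[:,2]
def pt(f,g,z,o):
    f=np.radians(f);a=M[:,2]*np.cos(f)-M[:,1]*np.sin(f);n=-M[:,2]*np.sin(f)-M[:,1]*np.cos(f)
    return G+(g-z)*a+o*n,a
obs=((0,.012,69),(.075,.012,128.5),(.1,.011,149.5))
r=lambda x:[proj(c,pt(x[0],x[1],z,o)[0])[1]-v for z,o,v in obs]
for k in(None,.155):
    x=least_squares(r if k is None else lambda y:r((y[0],k)),[43,.155] if k is None else [43.],x_scale=[1,.01] if k is None else 1.).x
    f,g=x if k is None else(x[0],k);t,a=pt(f,g,0,0);print(f,g,np.round(r((f,g)),1),"tip",t.round(3),"lean",np.degrees(np.arccos(-a[2])),"S",proj(S,t))
print(s["time_s"],np.round(s["dq"],3),s["width"])
```

```text
38.91046106952597 0.17692551502677353 [ 0.8 -2.7  1.9] tip [0.576 0.344 0.115] lean 42.298579356950825 S [239.60140629 172.69194859]
46.78624551483069 0.155 [-8.1  8.4 20.7] tip [0.569 0.343 0.145] lean 49.72267539356847 S [237.72470525 166.78519545]
24.25 [ 0.001  0.     0.001 -0.     0.    -0.001 -0.   ] 0.1487755287271119
```

Estimates agree on a lean of about 42–48° and a tip within 1 cm of the tray's middle. I'll raise it slightly for height margin, settle, and hand in.

>>> {"api": "arm_command", "payload": {"travel": [[0.1, 0, -0.8], [0.1, 0, -0.7], [0, 0, 0], [0, 0, 0], [0, 0, 0], [0, 0, 0], [0, 0, 0]], "roll": [0, 0, 0, 0, 0, 0, 0], "hand": [1, 1, 1, 1, 1, 1, 1]}}

```text
time_s: 24.95
tool_pos: [0.5788, 0.224, 0.2691]
ee_rot: [0.98, 0.155, 0.118, -0.032]
wrist_force: [-0.3, 0.1, -0.9]
width: 0.153
```

Run:
```python
from h import *
lean();s=manip.get_state();print(np.round(s["dq"],3),s["width"],np.round(s["wrist_force"],1))
print(manip.hand_in())
```

```text
model tip [0.57 0.34 0.16] lean 48.1 24.95
[[ 0.924  0.312  0.222]
 [ 0.297 -0.95   0.099]
 [ 0.242 -0.025 -0.97 ]]
go tool cm [-0.6  0.4  2.9]
[-0.     0.003 -0.     0.003 -0.002  0.001  0.   ] 0.15298823174970866 [-0.3  0.1 -0.9]
the job is handed in; nothing more can be done
None
```

I handed the job in at about 25 s, with the green-banded paddle held still in the gripper, leaning over the grey tray. `hand_in` gives no verdict.

- **Stirring:** I drew the paddle from the block and stirred about three turns, 8–10 mm above the tub's floor. A picture just before lifting out showed all six beads in the tub. The terracotta and yellow beads I could identify afterwards had moved at least 50° round the ring. The colour mask found only one of the two blue beads in the last measurement.
- **Lean:** The interface cannot tilt the tool, so I leaned the paddle by pushing its blade against the front edge of the fixed holder. I then rolled the wrist to offset a drift of about 10° in the tool's tilt.
- **Last checks:**
  - The blade's end is within about 1 cm of the tray's middle.
  - The arm was still and the grip steady.
- **Checks that disagreed:**
  - **Lean:** about 48° from the arm's pose assuming 45° in the grip, about 42° from the wrist picture. That picture suggests the paddle slipped about 2 cm down in the grip, which I did not confirm.
  - **Tip height:** about 13 to 16 cm, depending on the same slip.
- **Not checked:** I did not photograph the other things on the table at the end. The highest wrist force I read was about 5 N.

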